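# Open the darkroom vent two holes wider on its stay

## Task

The darkroom's small vent is held part-open against its closing weight by a brass stay whose second hole sits over the upright pin on the sill. Lift the stay (its ball end is the handle) off the pin, push the vent further open with it, and gently drop the last hole, the one nearest the ball, fully down over the same pin; then let go. Never force the stay down on the pin or pry at it, and leave the jar, beaker and film tank alone.

Things in the scene. Friction and masses are not known exactly. Their poses are not given: they have to be found in the camera images.
- vent_frame: Fixed dark wooden window frame on the bench, 320 mm long, 34 mm thick, 261 mm high. Origin on the bench under its middle; own x runs along it, own +y is the room side with sill and pin, z up; the vent opens to -y. The sill board (top 86 mm above the bench) reaches 83 mm to the +y side of the frame's middle plane. Turned up to 0.3 rad.
- pin_top (a point): Centre of the top of the fixed upright brass pin on the sill, 101 mm above the bench. The pin is 10 mm in diameter, flat-topped with a 1 mm rounded edge; the collar at its foot tops out 92 mm above the bench, so 9 mm of pin stands above the underside of a seated stay.
- vent_hinge (a point): Point on the vent's upright hinge axis, 95 mm above the bench, at the -x end of the frame.
- sash (a joint): Opening angle (rad) of the vent, a grey louvred sash 232 mm wide, about its upright hinge: 0 at the start (hole 2 on the pin), growing as it opens away from the sill (clockwise from above); 0.16 with hole 3 on the pin, 0.33 with hole 4. Range -0.25 to 0.75. A closing weight on the hinge pulls it shut whenever nothing holds it; pushing it by the stay takes 2 to 7 N, different each time.
- stay_swivel (a point): Pivot of the stay on the sash, 95 mm above the bench, 151 mm horizontally from the hinge axis. Here the stay turns freely sideways and also tilts up (to 0.6 rad); it cannot drop below level.
- hole_2 (a point): Centre, on the underside, of the stay's second hole from the swivel, over the pin at the start. All four holes are 11.7 mm wide. The stay is a flat brass bar 24 mm wide, 6 mm thick; seated it is level, its underside 92 mm above the bench. Hole centres lie 81, 105, 129 and 153 mm from the swivel on the line to the ball.
- hole_4 (a point): Centre, on the underside, of the fourth and last hole, nearest the ball: 153 mm from the swivel and 55 mm from the ball's centre. This one must go over the pin.
- ball_center (a point): Centre of the brass ball, 28 mm in diameter, in line with the bar at its free end, 208 mm from the swivel, 95 mm above the bench when seated. Grip it from above, fingers closing across the bar; it may turn in them. Its soft bush gives 1.4 mm per newton, up to 11 mm along the bar, 6 mm up and down, so under the vent's load the holes lie nearer the ball. Stay about 0.2 kg.
- beaker: Bystander: glass beaker, 68 mm across, 85 mm high; origin under its centre. Leave alone.
- jar: Bystander: amber glass jar with black cap, 62 mm across, 85 mm high; origin under its centre. Leave alone.
- film_tank: Bystander: black film developing tank, 72 mm across, 80 mm high; origin under its centre. Leave alone.

How it is judged:
On the way, in this order (a step that is already met when the one before it is completed fails the run):
1. the stay's second hole has been lifted clear above the pin (z of hole_2 in the frame of pin_top above 0.001 m), for 0.1 s.
2. the vent has been pushed open past the third hole's place (value of joint sash above 0.24 rad), for 0.1 s.
At the end, for the whole second after the job is handed in: The stay's last hole (nearest the ball) is over the pin, centred within 3 mm, with the bar fully down (its underside at least 7 of the 9 mm below the pin's top); the vent stands 0.29 to 0.37 rad wider than at the start; the stay is released and at rest (horizontal distance between hole_4 and pin_top below 0.003 m and z of hole_4 in the frame of pin_top below -0.007 m and value of joint sash between 0.29 and 0.37 rad and linear speed of stay below 0.01 m/s and contact force between the fingers and stay below 0.1 N); the robot touches nothing.
It fails at once if the stay is forced against the pin with more than 15 N (contact force between stay and vent_frame above 15 N).
It fails at once if the beaker is moved more than 15 mm or tipped (distance of beaker from where it was at the start of the episode above 0.015 m or angle between beaker's own z axis and vertical above 0.3 rad).
It fails at once if the jar is moved more than 15 mm or tipped (distance of jar from where it was at the start of the episode above 0.015 m or angle between jar's own z axis and vertical above 0.3 rad).
It fails at once if the film tank is moved more than 15 mm or tipped (distance of film_tank from where it was at the start of the episode above 0.015 m or angle between film_tank's own z axis and vertical above 0.3 rad).
It also fails if it takes over 58 s, if anything falls off the work surface, if the arm or the gripper's body presses on something with over 40 N, if the wrist force passes 120 N, or if a joint passes its speed limit or range.

## Robot

A 7-joint arm with a two-finger parallel gripper is mounted at the origin on the work surface. World frame = base frame: x ahead of the robot, y to its left, z up, the work surface at z = 0. Lengths are in m, angles in rad, forces in N, time in s.
With the tool pointing down it reaches from about 0.425 to 0.925 m from the base axis. Payload 6.8 kg.
Tool frame: the origin (TCP) lies on the centre line of the jaws, within the pads' length; the fingertips stand 19 mm ahead of it and the grasp point (between the pads) is the TCP; z points along the fingers, y is the line along which they close (so a half turn about z gives the same grasp; the last joint's range is limited). The gripper opens to 85 mm and grips with 20 to 120 N. Pads are 22 mm wide; open, the fingers measure 114 mm over their backs; the gripper's body (76 mm by 85 mm) begins 54 mm behind the grasp point. The pads swing forward as they close: fully open they stand 13 mm farther back than shut.
Start: joints at [-1.329, 0.477, 0.022, 1.555, -0.011, 1.109, -0.083], TCP at [0.231, 0.634, 0.25] pointing down, gripper open.
Joint ranges: [-2.96, 2.96], [-0.34, 2.1], [-1.41, 1.46], [0.24, 2.44], [-1.37, 4.51], [0.17, 1.92], [-2.96, 2.96]. Speed limits (rad/s): [2.39, 2.39, 3.14, 3.14, 3.14, 3.14, 3.14].

## Interface

Orientations are given as a rotation vector (axis times angle).
In Python, from bench import r gives the robot as it stands. The module is installed in compiled form; this text tells all that it offers.
- The arm moves only by the tool arm_command, never from a script. Its argument "rows" is a list of rows, each an object of numbers: "fingers": the opening, from -1 (shut) to 1 (fully open); "x", "y", "z": the shift along the tool's x, y, z in m; "ax", "ay", "az": the turn, a rotation vector about the tool's x, y, z in degrees. In form: [{"fingers": .., "x": .., "y": .., "z": .., "ax": .., "ay": .., "az": ..}, ...]. A call has 1 to 10 rows; each row shifts and turns the commanded pose from where the row before left it, along the tool's axes as they then stand; what a row does not reach is not made up. A row lasts 1/12 s, in which the tool goes at most 41.7 mm and 7.16 degrees, less where a joint would pass 70% of its speed; a pose out of reach is approached as far as the arm can. A call is refused whole if a number of a shift passes 0.0417 or a number of a turn 7.16, either way. A call with a gripper value outside its range is refused whole. The fingers move at their own pace and stop on an object; "grip_force" is the grip in N (left out, the last holds). Time passes only in rows, so rows that do not move let the fingers close. It gives the time, the measured TCP pose, the force, the opening and the grip force at its end, in the units of the state.
- r.get_obs(): the state, without advancing time (a new reading comes with each control period).
- r.grab_frame(name): name is "scene" or "top"; returns a dict with "frame" (400x640x3 uint8, red, green, blue), "depth" (400x640 float32, m along the optical axis (not along the pixel's ray), 0 where there is no reading), "K" (3x3 intrinsics, pixels), "world_from_camera" (4x4, takes a point from camera to world coordinates). Camera axes: x right, y down, z forward; pixel columns grow to the right and rows downward; lengths in m; the calibration is good to about 2 mm. A picture is of the moment at which its call begins.
- r.hand_in(): hands the job in; it is judged then, once.
The state is a dict: "clock": time; "joints": joint angles; "qvel": joint speeds; "tau": joint torques, N m; "tcp_pos": TCP position; "orientation": TCP orientation; "contact_force": force on the tool from outside, world axes, zero at the start; "moment": the same for the moment, N m; "grip_width": finger opening in m; "gripper_force": force on a finger pad.
Only numpy, scipy, OpenCV 4.12 (cv2) and the standard library are available. Lean on these libraries where they do the work, as an engineer would, in place of code of your own. Each camera call takes 0.05 s, during which the arm holds its last target. There are 200 camera calls.

## Working session

There is one attempt and no reset: what is moved stays moved. The work goes in short steps, Python scripts to look and compute and a tool call to move; the robot and the scene stay as the last step left them, time stands still between calls to the robot, and variables do not carry over. Pictures are saved under pics/ and viewed, at most 10 in all, crops included, and the job is handed in when it is done.

Besides the shell and the picture viewer there is one more tool, called in YAML: its name, and indented under it one key for each argument. arm_command: Moves the arm, as the interface text tells. Its arguments: {"type":"object","properties":{"rows":{"type":"array"},"grip_force":{"type":"number"}},"required":["rows"]}

```bash
mkdir -p pics; cat > h.py <<'E'
from bench import r
import numpy as np, cv2
def grab(n):
    f=r.grab_frame(n); K=f["K"];T=f["world_from_camera"];d=f["depth"]
    v,u=np.mgrid[:400,:640]
    P=np.stack([(u-K[0,2])/K[0,0]*d,(v-K[1,2])/K[1,1]*d,d],-1)@T[:3,:3].T+T[:3,3]
    P[d==0]=np.nan
    return f["frame"],P,f
def save(im,n): cv2.imwrite("pics/"+n+".png",cv2.cvtColor(im,cv2.COLOR_RGB2BGR))
E
python3 - <<'E'
from h import *
a,P,f=grab("top");save(a,"top1");np.save("P1.npy",P);print(f["world_from_camera"],f["K"])
b,Q,f=grab("scene");save(b,"sc1");np.save("Q1.npy",Q);print(f["world_from_camera"])
print(r.get_obs())
E
```

```text
[[ 0.01704197 -0.9993323   0.032319    0.55185589]
 [-0.99966332 -0.01766233 -0.01900734 -0.04990672]
 [ 0.01956548 -0.03198419 -0.99929685  0.74237804]
 [ 0.          0.          0.          1.        ]] [[365.98182871   0.         312.5396954 ]
 [  0.         365.98182871 206.84646655]
 [  0.           0.           1.        ]]
[[-0.45909927  0.49966046 -0.73455244  1.0740666 ]
 [ 0.88837598  0.25449162 -0.38212842  0.19818256]
 [-0.00399702 -0.82799362 -0.56072327  0.45991777]
 [ 0.          0.          0.          1.        ]]
{'clock': 0.1, 'joints': array([-1.32913285,  0.47774759,  0.02232628,  1.55636253, -0.01148115,
        1.10929692, -0.08307456]), 'qvel': array([ 0.00141594, -0.00166386,  0.00174577, -0.00260541,  0.00122584,
       -0.00171834,  0.00088193]), 'tau': array([ 4.11832065e-03, -5.97761858e+01,  1.61361180e+00, -2.81956065e+01,
        1.28151223e-02,  5.03216987e-03, -1.98227849e-05]), 'tcp_pos': array([0.23113584, 0.63365122, 0.24939818]), 'orientation': array([-5.46477054e-01, -3.09353298e+00,  2.63657229e-03]), 'contact_force': array([-0.80491172, -0.0939451 , -0.59656992]), 'moment': array([-6.78772747e-05, -3.90614568e-02,  3.45503471e-03]), 'gripper_force': 0.0, 'grip_width': 0.08545774773315533}
```

View pics/top1.png

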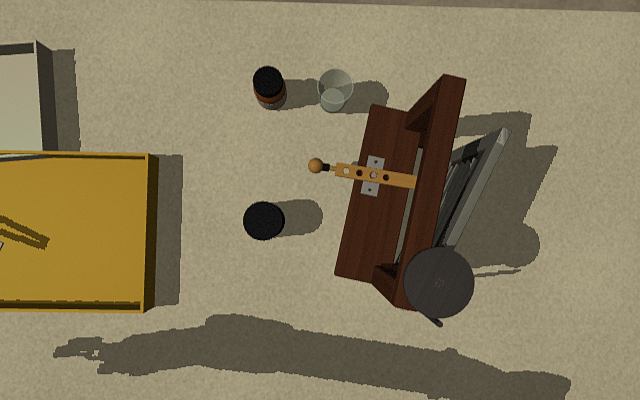

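View pics/sc1.png

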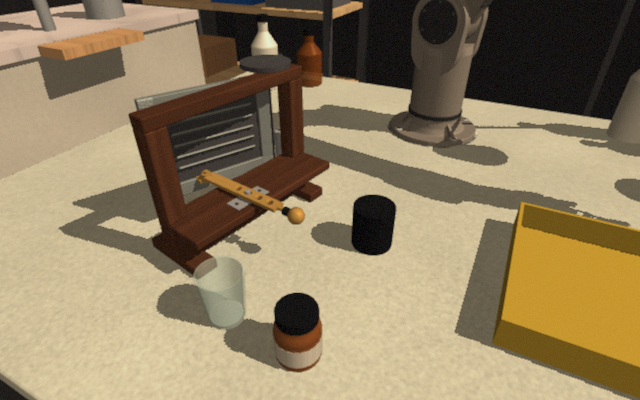

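The top view shows the ball at about (316,165) and the holes at about (346,171), (360,173), (374,175, on the pin) and (386,177). The tank is at (264,221), the jar at (269,85) and the beaker at (335,90). The hinge is at the lower right, under the disc. Next I'll measure these.

```bash
python3 - <<'E'
from h import *
im=cv2.imread("pics/top1.png");P=np.load("P1.npy")
hsv=cv2.cvtColor(im,cv2.COLOR_BGR2HSV)
m=((hsv[...,0]>8)&(hsv[...,0]<28)&(hsv[...,1]>110)&(hsv[...,2]>110)).astype(np.uint8)
m[:, :300]=0;m[:,425:]=0;m[:150]=0;m[195:]=0
n,l,s,c=cv2.connectedComponentsWithStats(m)
for i in range(1,n):
    if s[i,4]>15: print(s[i],c[i],np.nanmedian(P[l==i],0))
for u,v in [(316,165),(346,171),(360,173),(374,175),(386,177),(400,180),(411,182),(355,205),(345,240),(446,90),(264,220),(269,80),(335,78)]: print(u,v,P[v-1:v+2,u-1:u+2].reshape(-1,3).mean(0).round(4))
# sill edges/ frame top
F=P.reshape(-1,3);
for lo,hi in((.25,.27),(.08,.09)):
    k=(P[...,2]>lo)&(P[...,2]<hi); k[:, :330]=0;k[:100]&= lo>.2
    u=np.argwhere(k); pts=P[k][:,:2].astype(np.float32)
    print(lo,len(pts),cv2.minAreaRect(pts))
c=im[130:230,290:440];cv2.imwrite("pics/crop1.png",cv2.resize(c,None,fx=5,fy=5,interpolation=2))
E
```

```text
[308 159  11  13 108] [312.98148148 165.05555556] [ 0.6456535  -0.06154318  0.10440315]
[330 162  87  27 947] [375.93030623 175.16578669] [ 0.63045458 -0.17700334  0.09731135]
316 165 [ 0.6456 -0.0668  0.1065]
346 171 [ 0.6502 -0.131   0.    ]
360 173 [ 0.6358 -0.1471  0.0853]
374 175 [ 0.6307 -0.1696  0.1009]
386 177 [ 0.6293 -0.1941  0.0863]
400 180 [ 0.6232 -0.2168  0.0968]
411 182 [ 0.62   -0.2363  0.0976]
355 205 [ 0.5778 -0.1388  0.0852]
345 240 [ 0.5147 -0.1216  0.086 ]
446 90 [ 0.7273 -0.2353  0.2607]
264 220 [0.548  0.0247 0.0801]
269 80 [0.8016 0.0204 0.0855]
335 78 [ 0.8235 -0.1022  0.0464]
0.25 7779 ((0.5788519978523254, -0.25004661083221436), (0.1083819642663002, 0.3296479880809784), 78.45023345947266)
0.08 8401 ((0.6070037484169006, -0.20981916785240173), (0.32994264364242554, 0.2255808562040329), 2.2403666973114014)
```

View pics/crop1.png

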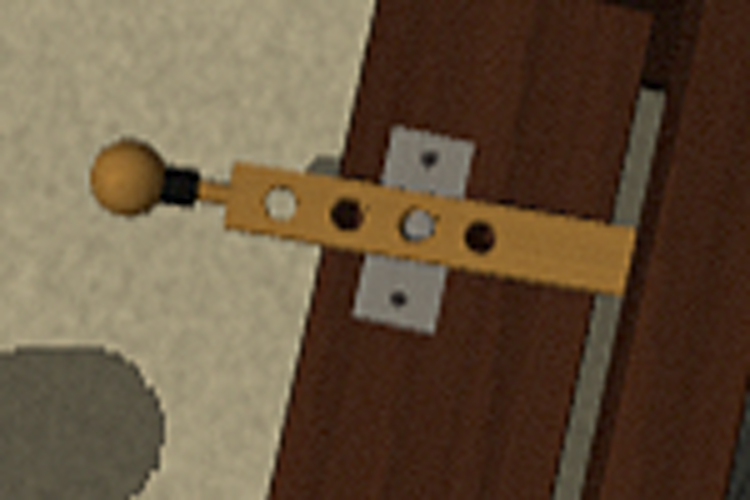

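```bash
cat > geo.py <<'E'
import numpy as np
from scipy.optimize import least_squares
# D,a0 from the three hole positions
q=least_squares(lambda p:[np.sqrt(p[0]**2+151**2-2*p[0]*151*np.cos(p[1]+t))-d for t,d in((0,105),(.16,129),(.33,153))],[150,.7]).x
D,a0=q[0]/1e3,q[1]
def rot(t): return np.array([[np.cos(t),-np.sin(t)],[np.sin(t),np.cos(t)]])
def setup(pin,ball0):
    u=(ball0-pin)/np.linalg.norm(ball0-pin); S=pin-.105*u
    # hinge: |H-S|=.151, |H-pin|=D, toward -x
    d=pin-S;L=.105;a=(.151**2-D**2+L**2)/(2*L);h=np.sqrt(.151**2-a*a);e=d/L
    H=min((S+a*e+s*h*np.array([-e[1],e[0]]) for s in(1,-1)),key=lambda p:p[0])
    return S,H
def S_at(S,H,t): return H+rot(-t)@(S-H)
E
python3 - <<'E'
from h import *; from geo import *
_,_,f=grab("top");K=f["K"];T=f["world_from_camera"]
def ray(u,v,z):
    d=T[:3,:3]@np.linalg.solve(K,[u,v,1]);return (T[:3,3]+d*(z-T[2,3])/d[2])[:2]
o=lambda x,y:(290+x/5-.4,130+y/5-.4)
ball=ray(*o(128,177),.095);hs=[ray(*o(*c),.098) for c in((480,237),(347,214),(281,203))]
pin=ray(*o(419,225),.101)
print("ball",ball,"holes1,3,4",hs,"pin",pin,[np.linalg.norm(h-ball) for h in hs+[pin]])
print(D,a0)
S,H=setup(pin,ball);print("S,H",S,H,np.linalg.norm(H-pin))
for t in(0,.16,.25,.33,.35):
    s=S_at(S,H,t);u=pin-s;L=np.linalg.norm(u);u/=L
    print(t,s,L,"az",np.degrees(np.arctan2(u[1],u[0])),"ball",s+.208*u)
E
```

```text
ball [ 0.64726022 -0.06567946] holes1,3,4 [array([ 0.62793795, -0.19083635]), array([ 0.63520094, -0.1434374 ]), array([ 0.63865261, -0.11995429])] pin [ 0.63141498 -0.16852403] [np.float64(0.12663963813004273), np.float64(0.07868750501754489), np.float64(0.05495315101914287), np.float64(0.10405804703264769)]
0.17085281652119116 0.6544034312454138
S,H [ 0.61542631 -0.27229956] [ 0.47115141 -0.2277378 ] 0.1708528165211911
0 [ 0.61542631 -0.27229956] 0.10499999999999998 az 81.24132516429596 ball [ 0.6470991  -0.06672516]
0.16 [ 0.60648403 -0.29471601] 0.12863113581446595 az 78.82435304372571 ball [ 0.64679805 -0.09066018]
0.25 [ 0.5999164  -0.30660843] 0.1416314359469435 az 77.15006759338151 ball [ 0.64617523 -0.1038176 ]
0.33 [ 0.59320165 -0.31664639] 0.15297220322616037 az 75.53398342916383 ball [ 0.64516124 -0.11524083]
0.35 [ 0.59139919 -0.31906946] 0.1557728806093765 az 75.1146609240386 ball [ 0.64483137 -0.11804955]
```

arm_command:
  rows:
    - {"fingers": 1, "x": -0.0263, "y": -0.0215}
    - {"fingers": 1, "x": -0.0263, "y": -0.0215}
    - {"fingers": 1, "x": -0.0263, "y": -0.0215}
    - {"fingers": 1, "x": -0.0263, "y": -0.0215}
    - {"fingers": 1, "x": -0.0263, "y": -0.0215}
    - {"fingers": 1, "x": -0.0263, "y": -0.0215}
    - {"fingers": 1, "x": -0.0263, "y": -0.0215}
    - {"fingers": 1, "x": -0.0263, "y": -0.0215}
    - {"fingers": 1, "x": -0.0263, "y": -0.0215}
    - {"fingers": 1, "x": -0.0263, "y": -0.0215}

```text
validation failed for argument at $.ro...
```

arm_command:
  rows:
    - {"fingers": 1, "x": -0.0263, "y": -0.0215}
    - {"fingers": 1, "x": -0.0263, "y": -0.0215}
    - {"fingers": 1, "x": -0.0263, "y": -0.0215}
    - {"fingers": 1, "x": -0.0263, "y": -0.0215}
    - {"fingers": 1, "x": -0.0263, "y": -0.0215}
    - {"fingers": 1, "x": -0.0263, "y": -0.0215}
    - {"fingers": 1, "x": -0.0263, "y": -0.0215}
    - {"fingers": 1, "x": -0.0263, "y": -0.0215}
    - {"fingers": 1, "x": -0.0263, "y": -0.0215}
    - {"fingers": 1, "x": -0.0263, "y": -0.0215}

```text
validation failed for argument at $.ro...
```

arm_command:
  rows:
    - {"fingers": 1, "az": 6.75}
    - {"fingers": 1, "az": 6.75}
    - {"fingers": 1, "az": 6.75}
    - {"fingers": 1, "az": 6.75}
    - {"fingers": 1, "az": 6.75}
    - {"fingers": 1, "az": 6.75}
    - {"fingers": 1, "az": 6.75}
    - {"fingers": 1, "az": 6.75}
    - {"fingers": 1, "az": 6.75}
    - {"fingers": 1, "az": 6.75}

```text
validation failed for argument at $.ro...
```

arm_command:
  rows:
    - {"fingers": 1, "az": 6.75}
    - {"fingers": 1, "az": 6.75}
    - {"fingers": 1}

```text
validation failed for argument at $.ro...
```

arm_command:
  rows:
    - {"fingers": 1, "x": -0.0263, "y": -0.0215, "z": 0, "ax": 0, "ay": 0, "az": 0}

```text
clock: 0.23
tcp_pos: [0.2428, 0.6094, 0.2493]
orientation: [-0.532, -3.092, -0.003]
contact_force: [-1.0, 0.8, 0.4]
grip_width: 0.0855
gripper_force: 0.0
```

arm_command:
  rows:
    - {"fingers": 1, "x": -0.027, "y": -0.022, "z": 0, "ax": 0, "ay": 0, "az": 0}
    - {"fingers": 1, "x": -0.027, "y": -0.022, "z": 0, "ax": 0, "ay": 0, "az": 0}
    - {"fingers": 1, "x": -0.027, "y": -0.022, "z": 0, "ax": 0, "ay": 0, "az": 0}
    - {"fingers": 1, "x": -0.027, "y": -0.022, "z": 0, "ax": 0, "ay": 0, "az": 0}
    - {"fingers": 1, "x": -0.027, "y": -0.022, "z": 0, "ax": 0, "ay": 0, "az": 0}
    - {"fingers": 1, "x": -0.027, "y": -0.022, "z": 0, "ax": 0, "ay": 0, "az": 0}
    - {"fingers": 1, "x": -0.027, "y": -0.022, "z": 0, "ax": 0, "ay": 0, "az": 0}
    - {"fingers": 1, "x": -0.027, "y": -0.022, "z": 0, "ax": 0, "ay": 0, "az": 0}
    - {"fingers": 1, "x": -0.027, "y": -0.022, "z": 0, "ax": 0, "ay": 0, "az": 0}
    - {"fingers": 1, "x": -0.027, "y": -0.022, "z": 0, "ax": 0, "ay": 0, "az": 0}

```text
clock: 1.07
tcp_pos: [0.4274, 0.304, 0.2503]
orientation: [-0.547, -3.094, 0.0]
contact_force: [0.4, 0.0, -0.4]
grip_width: 0.0851
gripper_force: 0.0
```

arm_command:
  rows:
    - {"fingers": 1, "x": -0.027, "y": -0.022, "z": 0, "ax": 0, "ay": 0, "az": 0}
    - {"fingers": 1, "x": -0.027, "y": -0.022, "z": 0, "ax": 0, "ay": 0, "az": 0}
    - {"fingers": 1, "x": -0.027, "y": -0.022, "z": 0, "ax": 0, "ay": 0, "az": 0}
    - {"fingers": 1, "x": -0.027, "y": -0.022, "z": 0, "ax": 0, "ay": 0, "az": 0}
    - {"fingers": 1, "x": -0.027, "y": -0.022, "z": 0, "ax": 0, "ay": 0, "az": 0}
    - {"fingers": 1, "x": -0.027, "y": -0.022, "z": 0, "ax": 0, "ay": 0, "az": 0}
    - {"fingers": 1, "x": -0.027, "y": -0.022, "z": 0, "ax": 0, "ay": 0, "az": 0}
    - {"fingers": 1, "x": -0.027, "y": -0.022, "z": 0, "ax": 0, "ay": 0, "az": 0}
    - {"fingers": 1, "x": -0.027, "y": -0.022, "z": 0, "ax": 0, "ay": 0, "az": 0}
    - {"fingers": 1, "x": -0.027, "y": -0.022, "z": 0, "ax": 0, "ay": 0, "az": 0}

```text
clock: 1.9
tcp_pos: [0.6056, 0.005, 0.2501]
orientation: [-0.546, -3.093, -0.0]
contact_force: [0.3, 0.7, 0.4]
grip_width: 0.0854
gripper_force: 0.0
```

arm_command:
  rows:
    - {"fingers": 1, "x": 0, "y": 0, "z": 0, "ax": 0, "ay": 0, "az": 6.75}
    - {"fingers": 1, "x": 0, "y": 0, "z": 0, "ax": 0, "ay": 0, "az": 6.75}
    - {"fingers": 1, "x": 0, "y": 0, "z": 0, "ax": 0, "ay": 0, "az": 6.75}
    - {"fingers": 1, "x": 0, "y": 0, "z": 0, "ax": 0, "ay": 0, "az": 6.75}
    - {"fingers": 1, "x": 0, "y": 0, "z": 0, "ax": 0, "ay": 0, "az": 6.75}
    - {"fingers": 1, "x": 0, "y": 0, "z": 0, "ax": 0, "ay": 0, "az": 6.75}
    - {"fingers": 1, "x": 0, "y": 0, "z": 0, "ax": 0, "ay": 0, "az": 6.75}
    - {"fingers": 1, "x": 0, "y": 0, "z": 0, "ax": 0, "ay": 0, "az": 6.75}
    - {"fingers": 1, "x": 0, "y": 0, "z": 0, "ax": 0, "ay": 0, "az": 6.75}
    - {"fingers": 1, "x": 0, "y": 0, "z": 0, "ax": 0, "ay": 0, "az": 6.75}

```text
clock: 2.73
tcp_pos: [0.6049, 0.0066, 0.25]
orientation: [-2.179, -2.262, 0.001]
contact_force: [-0.2, 0.2, -0.6]
grip_width: 0.0852
gripper_force: 0.0
```

arm_command:
  rows:
    - {"fingers": 1, "x": 0, "y": 0, "z": 0, "ax": 0, "ay": 0, "az": 6.75}
    - {"fingers": 1, "x": 0, "y": 0, "z": 0, "ax": 0, "ay": 0, "az": 6.75}
    - {"fingers": 1, "x": 0, "y": 0, "z": 0, "ax": 0, "ay": 0, "az": 0}

```text
clock: 2.98
tcp_pos: [0.6049, 0.0068, 0.2499]
orientation: [-2.428, -1.993, 0.001]
contact_force: [0.1, 0.1, 0.1]
grip_width: 0.0858
gripper_force: 0.0
```

```bash
cat >> h.py <<'E'
from scipy.spatial.transform import Rotation as Ro
def go(t):
    o=r.get_obs();R=Ro.from_rotvec(o["orientation"]).as_matrix()
    print("t",o["clock"],"tcp",o["tcp_pos"].round(4),"yaz",np.degrees(np.arctan2(R[1,1],R[0,1])).round(1),"zax",R[:,2].round(3),"F",o["contact_force"].round(2),"w",round(o["grip_width"],4))
    print("tool shift to target",(R.T@(np.array(t)-o["tcp_pos"])).round(4))
E
python3 -c "
from h import *
go([.6472,-.0660,.17])"
```

```text
t 2.9833 tcp [0.6049 0.0068 0.2499] yaz -11.3 zax [-0.001 -0.    -1.   ] F [0.14 0.1  0.13] w 0.0858
tool shift to target [-0.0631  0.0557  0.0799]
```

arm_command:
  rows:
    - {"fingers": 1, "x": -0.0158, "y": 0.0139, "z": 0.02, "ax": 0, "ay": 0, "az": 0}
    - {"fingers": 1, "x": -0.0158, "y": 0.0139, "z": 0.02, "ax": 0, "ay": 0, "az": 0}
    - {"fingers": 1, "x": -0.0158, "y": 0.0139, "z": 0.02, "ax": 0, "ay": 0, "az": 0}
    - {"fingers": 1, "x": -0.0158, "y": 0.0139, "z": 0.02, "ax": 0, "ay": 0, "az": 0}
    - {"fingers": 1, "x": 0, "y": 0, "z": 0, "ax": 0, "ay": 0, "az": 0}
    - {"fingers": 1, "x": 0, "y": 0, "z": 0, "ax": 0, "ay": 0, "az": 0}

```text
clock: 3.48
tcp_pos: [0.6468, -0.0675, 0.1689]
orientation: [-2.423, -1.997, 0.004]
contact_force: [0.0, -0.7, -0.1]
grip_width: 0.0858
gripper_force: 0.0
```

```bash
python3 -c "
from h import *
go([.6472,-.0660,.103])
a,P,f=grab('scene');save(a[120:320,100:420].repeat(2,0).repeat(2,1),'c2')"
```

```text
t 3.4833 tcp [ 0.6468 -0.0675  0.1689] yaz -11.0 zax [-0.003 -0.001 -1.   ] F [ 0.04 -0.66 -0.09] w 0.0858
tool shift to target [0.0016 0.0003 0.0659]
```

View pics/c2.png

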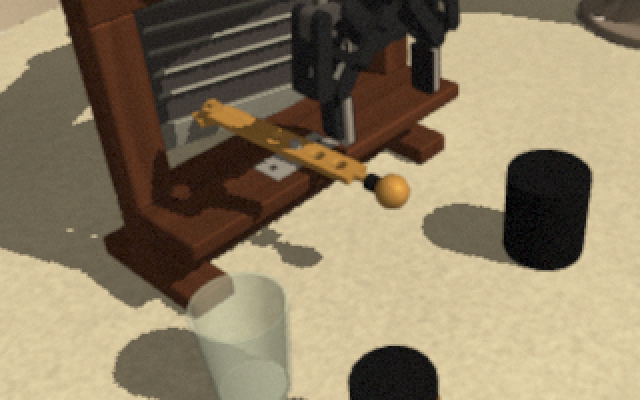

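arm_command:
  rows:
    - {"fingers": 1, "x": 0.0005, "y": 0, "z": 0.022, "ax": 0, "ay": 0, "az": 0}
    - {"fingers": 1, "x": 0.0005, "y": 0, "z": 0.022, "ax": 0, "ay": 0, "az": 0}
    - {"fingers": 1, "x": 0.0005, "y": 0, "z": 0.02, "ax": 0, "ay": 0, "az": 0}
    - {"fingers": 1, "x": 0, "y": 0, "z": 0, "ax": 0, "ay": 0, "az": 0}
    - {"fingers": 1, "x": 0, "y": 0, "z": 0, "ax": 0, "ay": 0, "az": 0}

```text
clock: 3.95
tcp_pos: [0.6478, -0.0633, 0.1067]
orientation: [-2.422, -2.0, -0.0]
contact_force: [0.2, -0.3, -0.1]
grip_width: 0.0854
gripper_force: 0.0
```

arm_command:
  rows:
    - {"fingers": -0.2, "x": 0, "y": 0, "z": 0, "ax": 0, "ay": 0, "az": 0}
    - {"fingers": -0.5, "x": 0, "y": 0, "z": 0, "ax": 0, "ay": 0, "az": 0}
    - {"fingers": -1, "x": 0, "y": 0, "z": 0, "ax": 0, "ay": 0, "az": 0}
    - {"fingers": -1, "x": 0, "y": 0, "z": 0, "ax": 0, "ay": 0, "az": 0}
    - {"fingers": -1, "x": 0, "y": 0, "z": 0, "ax": 0, "ay": 0, "az": 0}
    - {"fingers": -1, "x": 0, "y": 0, "z": 0, "ax": 0, "ay": 0, "az": 0}
    - {"fingers": -1, "x": 0, "y": 0, "z": 0, "ax": 0, "ay": 0, "az": 0}
    - {"fingers": -1, "x": 0, "y": 0, "z": 0, "ax": 0, "ay": 0, "az": 0}
  grip_force: 40

```text
clock: 4.62
tcp_pos: [0.6476, -0.0647, 0.1062]
orientation: [-2.425, -1.997, 0.001]
contact_force: [-1.8, 0.6, 1.2]
grip_width: 0.0252
gripper_force: 39.2
```

```bash
python3 -c "
from h import *
go([.6472,-.0660,.103])
print(r.get_obs()['gripper_force'])"
```

```text
t 4.6167 tcp [ 0.6476 -0.0647  0.1062] yaz -11.0 zax [-0.001  0.    -1.   ] F [-1.75  0.63  1.16] w 0.0252
tool shift to target [-0.0014 -0.0001  0.0032]
39.20794665813446
```

arm_command:
  rows:
    - {"fingers": -0.1, "x": 0, "y": 0, "z": 0, "ax": 0, "ay": 0, "az": 0}
    - {"fingers": -0.1, "x": 0, "y": 0, "z": 0, "ax": 0, "ay": 0, "az": 0}
    - {"fingers": -0.1, "x": 0, "y": 0, "z": 0.003, "ax": 0, "ay": 0, "az": 0}
    - {"fingers": -0.1, "x": 0, "y": 0, "z": 0.003, "ax": 0, "ay": 0, "az": 0}
    - {"fingers": -0.5, "x": 0, "y": 0, "z": 0, "ax": 0, "ay": 0, "az": 0}
    - {"fingers": -1, "x": 0, "y": 0, "z": 0, "ax": 0, "ay": 0, "az": 0}
    - {"fingers": -1, "x": 0, "y": 0, "z": 0, "ax": 0, "ay": 0, "az": 0}
    - {"fingers": -1, "x": 0, "y": 0, "z": 0, "ax": 0, "ay": 0, "az": 0}
    - {"fingers": -1, "x": 0, "y": 0, "z": 0, "ax": 0, "ay": 0, "az": 0}

```text
clock: 5.37
tcp_pos: [0.6475, -0.0647, 0.1001]
orientation: [-2.424, -1.997, 0.001]
contact_force: [-2.0, 0.4, 0.5]
grip_width: 0.0256
gripper_force: 39.3
```

```bash
python3 -c "
from h import *
go([.6472,-.0660,.103])
a,P,f=grab('scene');save(a[170:270,210:370].repeat(4,0).repeat(4,1),'c3')
a,P,f=grab('top');save(a,'t3')"
```

```text
t 5.3667 tcp [ 0.6475 -0.0647  0.1001] yaz -11.0 zax [-0.001  0.    -1.   ] F [-2.03  0.43  0.52] w 0.0256
tool shift to target [-0.0014 -0.     -0.0029]
```

View pics/c3.png

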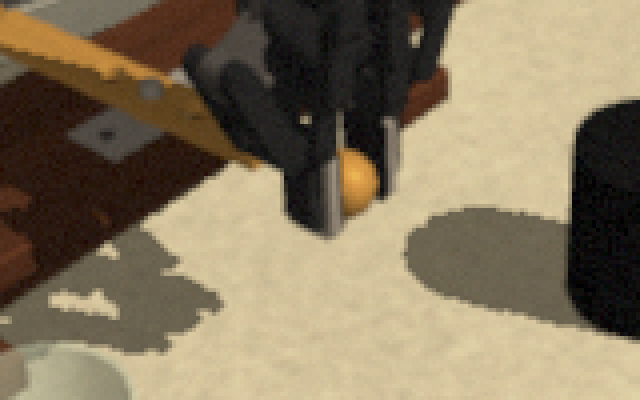

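arm_command:
  rows:
    - {"fingers": -1, "x": 0, "y": -0.0005, "z": -0.004, "ax": 0, "ay": 0, "az": 0}
    - {"fingers": -1, "x": -0.0003, "y": -0.0005, "z": -0.004, "ax": 0, "ay": 0, "az": 0}
    - {"fingers": -1, "x": -0.0003, "y": 0, "z": -0.004, "ax": 0, "ay": 0, "az": 0}
    - {"fingers": -1, "x": -0.0003, "y": 0, "z": -0.004, "ax": 0, "ay": 0, "az": 0}

```text
clock: 5.8
tcp_pos: [0.6469, -0.0652, 0.1168]
orientation: [2.425, 1.998, 0.001]
contact_force: [-1.1, 0.8, -3.6]
grip_width: 0.0256
gripper_force: 39.4
```

arm_command:
  rows:
    - {"fingers": -1, "x": -0.0003, "y": 0, "z": -0.004, "ax": 0, "ay": 0, "az": 0}
    - {"fingers": -1, "x": -0.0004, "y": 0, "z": -0.004, "ax": 0, "ay": 0, "az": 0}
    - {"fingers": -1, "x": -0.0004, "y": 0, "z": -0.004, "ax": 0, "ay": 0, "az": 0}
    - {"fingers": -1, "x": -0.0005, "y": 0, "z": -0.004, "ax": 0, "ay": 0, "az": 0}
    - {"fingers": -1, "x": -0.0005, "y": 0, "z": -0.004, "ax": 0, "ay": 0, "az": 0}
    - {"fingers": -1, "x": 0, "y": 0, "z": 0, "ax": 0, "ay": 0, "az": 0}
    - {"fingers": -1, "x": 0, "y": 0, "z": 0, "ax": 0, "ay": 0, "az": 0}

```text
clock: 6.38
tcp_pos: [0.6472, -0.0664, 0.1369]
orientation: [2.423, 1.999, 0.003]
contact_force: [1.2, 5.1, -1.0]
grip_width: 0.0255
gripper_force: 39.5
```

```bash
python3 -c "
from h import *
go([.6472,-.0660,.136])
a,P,f=grab('scene');save(a[130:280,150:350].repeat(4,0).repeat(4,1),'c4')
a,P,f=grab('top');save(a,'t4')"
```

```text
t 6.3833 tcp [ 0.6472 -0.0664  0.1369] yaz -11.0 zax [ 0.002  0.001 -1.   ] F [ 1.21  5.08 -0.96] w 0.0255
tool shift to target [ 0.0004 -0.0001  0.0009]
```

View pics/c4.png

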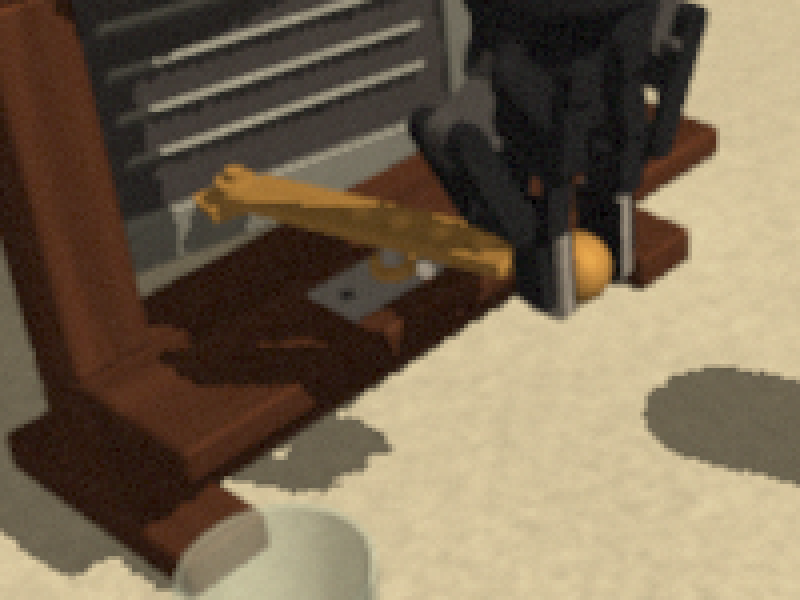

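The stay is off the pin. The pin shows under the bar at about (395,265), and the vent load reads about 5 N, so the bush gives about 7 mm. Next I push the vent open.

arm_command:
  rows:
    - {"fingers": -1, "x": -0.0047, "y": 0.0006, "z": 0, "ax": 0, "ay": 0, "az": 0}
    - {"fingers": -1, "x": -0.0047, "y": 0.0006, "z": 0, "ax": 0, "ay": 0, "az": 0}
    - {"fingers": -1, "x": -0.0047, "y": 0.0006, "z": 0, "ax": 0, "ay": 0, "az": 0}
    - {"fingers": -1, "x": -0.0047, "y": 0.0006, "z": 0, "ax": 0, "ay": 0, "az": 0}
    - {"fingers": -1, "x": -0.0047, "y": 0.0006, "z": 0, "ax": 0, "ay": 0, "az": 0}
    - {"fingers": -1, "x": -0.0047, "y": 0.0006, "z": 0, "ax": 0, "ay": 0, "az": 0}
    - {"fingers": -1, "x": -0.0047, "y": 0.0006, "z": 0, "ax": 0, "ay": 0, "az": 0}
    - {"fingers": -1, "x": -0.0047, "y": 0.0006, "z": 0, "ax": 0, "ay": 0, "az": 0}
    - {"fingers": -1, "x": 0, "y": 0, "z": 0, "ax": 0, "ay": 0, "az": 0}

```text
clock: 7.23
tcp_pos: [0.6429, -0.1045, 0.1357]
orientation: [-2.424, -1.993, 0.0]
contact_force: [-1.9, 7.4, -0.3]
grip_width: 0.0257
gripper_force: 39.5
```

arm_command:
  rows:
    - {"fingers": -1, "x": -0.0047, "y": 0.0006, "z": 0, "ax": 0, "ay": 0, "az": 0}
    - {"fingers": -1, "x": -0.0047, "y": 0.0006, "z": 0, "ax": 0, "ay": 0, "az": 0}
    - {"fingers": -1, "x": -0.0047, "y": 0.0006, "z": 0, "ax": 0, "ay": 0, "az": 0}
    - {"fingers": -1, "x": -0.0047, "y": 0.0006, "z": 0, "ax": 0, "ay": 0, "az": 0}
    - {"fingers": -1, "x": 0, "y": 0, "z": 0, "ax": 0, "ay": 0, "az": 0}
    - {"fingers": -1, "x": 0, "y": 0, "z": 0, "ax": 0, "ay": 0, "az": 0}

```text
clock: 7.73
tcp_pos: [0.6413, -0.1226, 0.1355]
orientation: [-2.423, -1.992, 0.001]
contact_force: [-2.3, 8.1, -0.5]
grip_width: 0.0256
gripper_force: 39.6
```

```bash
python3 -c "
from h import *
go([.6438,-.1215,.1185])
a,P,f=grab('scene');save(a[130:280,150:350].repeat(4,0).repeat(4,1),'c5');save(a,'s5');np.save('Q5.npy',P)
a,P,f=grab('top');save(a,'t5');np.save('P5.npy',P)
save(np.hstack([cv2.resize(a[130:230,300:440],None,fx=5,fy=5)]),'t5c')"
```

```text
t 7.7333 tcp [ 0.6413 -0.1226  0.1355] yaz -11.1 zax [-0.003  0.003 -1.   ] F [-2.25  8.1  -0.45] w 0.0256
tool shift to target [0.0016 0.0023 0.017 ]
```

View pics/t5c.png

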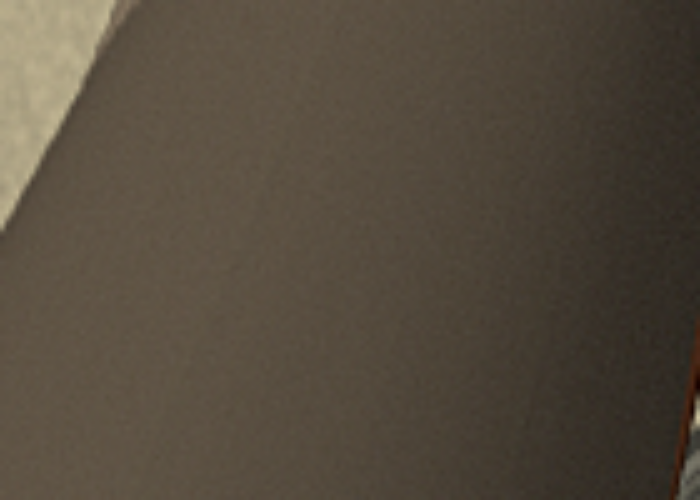

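The top view is blocked by the arm, so I'll use the scene view.

arm_command:
  rows:
    - {"fingers": -1, "x": 0, "y": 0, "z": 0.003, "ax": 0, "ay": 0, "az": 3}
    - {"fingers": -1, "x": 0, "y": 0, "z": 0.003, "ax": 0, "ay": 0, "az": 3}
    - {"fingers": -1, "x": 0, "y": 0, "z": 0, "ax": 0, "ay": 0, "az": 0}
    - {"fingers": -1, "x": 0, "y": 0, "z": 0, "ax": 0, "ay": 0, "az": 0}

```text
clock: 8.17
tcp_pos: [0.6438, -0.1231, 0.1303]
orientation: [2.524, 1.87, 0.002]
contact_force: [3.0, 4.6, -1.2]
grip_width: 0.0255
gripper_force: 39.6
```

```bash
python3 -c "
from h import *
go([.6438,-.1215,.1185])
a,P,f=grab('scene');save(cv2.resize(a[140:260,170:330],None,fx=5,fy=5,interpolation=2),'c6');save(a,'s6');np.save('Q6.npy',P);np.savez('cam.npz',K=f['K'],T=f['world_from_camera'])"
```

```text
t 8.1667 tcp [ 0.6438 -0.1231  0.1303] yaz -16.9 zax [ 0.002  0.    -1.   ] F [ 2.97  4.63 -1.25] w 0.0255
tool shift to target [ 0.0016 -0.0005  0.0118]
```

View pics/c6.png

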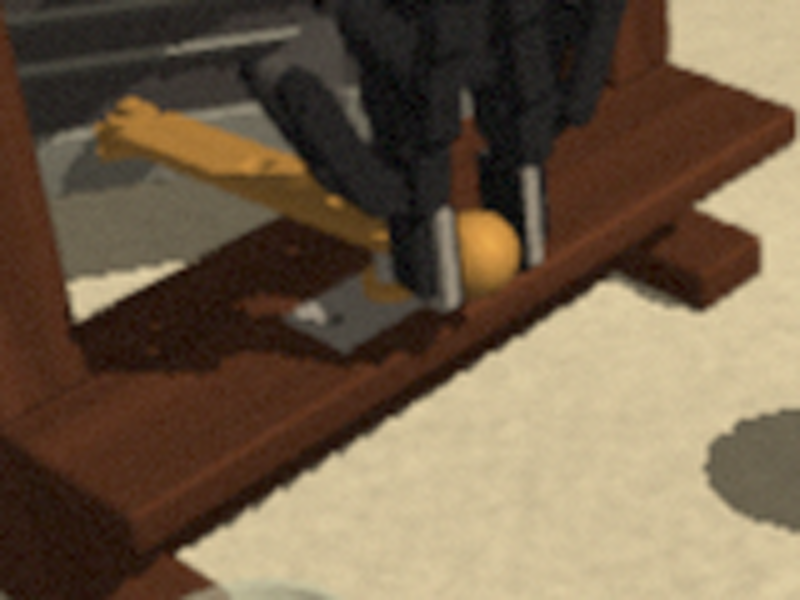

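```bash
cat > sw.py <<'E'
from h import *
def brass(im):
    h=cv2.cvtColor(im,cv2.COLOR_RGB2HSV)
    m=(h[...,0]>10)&(h[...,0]<28)&(h[...,1]>140)&(h[...,2]>70);m[:150]=0;m[230:]=0;m[:,:185]=0;m[:,320:]=0
    n,l,s,c=cv2.connectedComponentsWithStats(m.astype(np.uint8));
    return l==1+np.argmax(s[1:,4])
def swivel(im,P):
    b=brass(im);v,u=np.nonzero(b);k=u<u.min()+12
    p=P[v[k],u[k]];p=p[p[:,2]>.07]
    return u.min(),np.median(v[k]),np.nanmedian(p,0).round(4),p[p[:,2]>np.nanpercentile(p[:,2],60)].mean(0).round(4)
E
python3 - <<'E'
from sw import *
for n,q in(("sc1","Q1"),("s6","Q6")):
    im=cv2.cvtColor(cv2.imread(f"pics/{n}.png"),cv2.COLOR_BGR2RGB);P=np.load(q+".npy")
    print(n,swivel(im,P))
    # sash plane: grey pts behind frame plane
    # frame normal approx az 90+12
    H=np.array([.4712,-.2277]);
    d=P[...,:2]-H;rr=np.hypot(d[...,0],d[...,1]);an=np.degrees(np.arctan2(d[...,1],d[...,0]))
    k=(P[...,2]>.10)&(P[...,2]<.25)&(rr>.12)&(rr<.225)&(an<-14)&(an>-60)
    k[:, :100]=0
    # line fit
    pts=P[k][:,:2].astype(np.float32)
    hist,e=np.histogram(an[k],bins=np.arange(-60,-10,2));print(len(pts),dict(zip(e[:-1],hist)))
    for rep in range(1):
        print(cv2.fitLine(pts,cv2.DIST_HUBER,0,.003,.003).ravel())
E
```

```text
sc1 (np.int64(196), np.float64(177.0), array([ 0.6217, -0.271 ,  0.0948]), array([ 0.6194, -0.2673,  0.1009]))
2743 {np.int64(-60): np.int64(0), np.int64(-58): np.int64(0), np.int64(-56): np.int64(0), np.int64(-54): np.int64(0), np.int64(-52): np.int64(0), np.int64(-50): np.int64(0), np.int64(-48): np.int64(0), np.int64(-46): np.int64(0), np.int64(-44): np.int64(0), np.int64(-42): np.int64(0), np.int64(-40): np.int64(0), np.int64(-38): np.int64(0), np.int64(-36): np.int64(0), np.int64(-34): np.int64(0), np.int64(-32): np.int64(0), np.int64(-30): np.int64(0), np.int64(-28): np.int64(5), np.int64(-26): np.int64(204), np.int64(-24): np.int64(1873), np.int64(-22): np.int64(535), np.int64(-20): np.int64(97), np.int64(-18): np.int64(13), np.int64(-16): np.int64(16), np.int64(-14): np.int64(0)}
[ 0.9058938  -0.42350495  0.6241373  -0.2927462 ]
s6 (np.int64(189), np.float64(166.0), array([ 0.5977, -0.3095,  0.0992]), array([ 0.5979, -0.3055,  0.1016]))
2824 {np.int64(-60): np.int64(0), np.int64(-58): np.int64(0), np.int64(-56): np.int64(0), np.int64(-54): np.int64(0), np.int64(-52): np.int64(0), np.int64(-50): np.int64(0), np.int64(-48): np.int64(0), np.int64(-46): np.int64(18), np.int64(-44): np.int64(551), np.int64(-42): np.int64(1631), np.int64(-40): np.int64(462), np.int64(-38): np.int64(20), np.int64(-36): np.int64(9), np.int64(-34): np.int64(17), np.int64(-32): np.int64(6), np.int64(-30): np.int64(5), np.int64(-28): np.int64(13), np.int64(-26): np.int64(13), np.int64(-24): np.int64(16), np.int64(-22): np.int64(15), np.int64(-20): np.int64(15), np.int64(-18): np.int64(12), np.int64(-16): np.int64(21), np.int64(-14): np.int64(0)}
[ 0.7416959  -0.6707363   0.6001798  -0.33987802]
```

```bash
cat >> sw.py <<'E'
H=np.array([.4712,-.2277])
def sash(P):
    d=P[...,:2]-H;rr=np.hypot(d[...,0],d[...,1]);an=np.arctan2(d[...,1],d[...,0])
    k=(P[...,2]>.11)&(P[...,2]<.24)&(rr>.12)&(rr<.225)&(an<-.3)&(an>-1)
    a0=np.median(an[k]);k&=abs(an-a0)<.05
    for _ in range(4):
        x,y=P[k][:,0],P[k][:,1];p=np.polyfit(x,y,1);res=P[...,1]-np.polyval(p,P[...,0]);k&=abs(res)<2.2*np.std(res[k])
    return np.arctan(p[0]),np.median(an[k]),k.sum(),np.std(res[k])
E
python3 - <<'E'
from sw import *
for q in ("Q1","Q5","Q6"): print(q,sash(np.load(q+".npy")))
E
```

```text
Q1 (np.float64(-0.43242864324076385), np.float64(-0.40558370327173043), np.int64(1609), np.float64(0.0016983874053772827))
Q5 (np.float64(-0.7085046818832818), np.float64(-0.6994758031300883), np.int64(1947), np.float64(0.003570974334296987))
Q6 (np.float64(-0.7311371044711822), np.float64(-0.7205055666392137), np.int64(1973), np.float64(0.003583377159400742))
```

arm_command:
  rows:
    - {"fingers": -1, "x": 0.0004, "y": -0.0002, "z": 0.003, "ax": 0, "ay": 0, "az": 0}
    - {"fingers": -1, "x": 0.0004, "y": -0.0002, "z": 0.003, "ax": 0, "ay": 0, "az": 0}
    - {"fingers": -1, "x": 0.0004, "y": -0.0002, "z": 0.003, "ax": 0, "ay": 0, "az": 0}
    - {"fingers": -1, "x": 0.0004, "y": -0.0001, "z": 0.0028, "ax": 0, "ay": 0, "az": 0}
    - {"fingers": -1, "x": 0, "y": 0, "z": 0, "ax": 0, "ay": 0, "az": 0}

```text
clock: 8.63
tcp_pos: [0.6435, -0.1214, 0.1183]
orientation: [2.523, 1.87, 0.002]
contact_force: [3.5, 3.9, -0.4]
grip_width: 0.0256
gripper_force: 39.5
```

arm_command:
  rows:
    - {"fingers": -1, "x": 0, "y": 0, "z": 0, "ax": 0, "ay": 0, "az": 0}
    - {"fingers": -1, "x": 0, "y": 0, "z": 0, "ax": 0, "ay": 0, "az": 0}

```text
clock: 8.8
tcp_pos: [0.6437, -0.1217, 0.1187]
orientation: [2.523, 1.87, 0.003]
contact_force: [4.3, 4.2, -1.0]
grip_width: 0.0259
gripper_force: 39.5
```

```bash
python3 -c "
from sw import *
for i in range(5):
    a,P,f=grab('scene');print(r.get_obs()['contact_force'].round(2),np.round(sash(P),4))
go([.6436,-.1213,.1185])
save(a,'s7');save(cv2.resize(a[140:260,170:330],None,fx=5,fy=5,interpolation=2),'c7')"
```

```text
[ 2.59  5.26 -0.91] [-7.305e-01 -7.205e-01  1.970e+03  3.700e-03]
[ 3.15  3.16 -0.37] [-7.314e-01 -7.205e-01  1.959e+03  3.600e-03]
[3.61 5.02 0.16] [-7.289e-01 -7.210e-01  1.957e+03  3.700e-03]
[ 3.99  3.87 -0.66] [-7.329e-01 -7.203e-01  1.979e+03  3.700e-03]
[3.44 4.08 0.23] [-7.301e-01 -7.204e-01  1.979e+03  3.700e-03]
t 9.05 tcp [ 0.6437 -0.1217  0.1188] yaz -16.9 zax [ 0.002  0.    -1.   ] F [3.44 4.08 0.23] w 0.0251
tool shift to target [ 0.0003 -0.0002  0.0003]
```

View pics/c7.png

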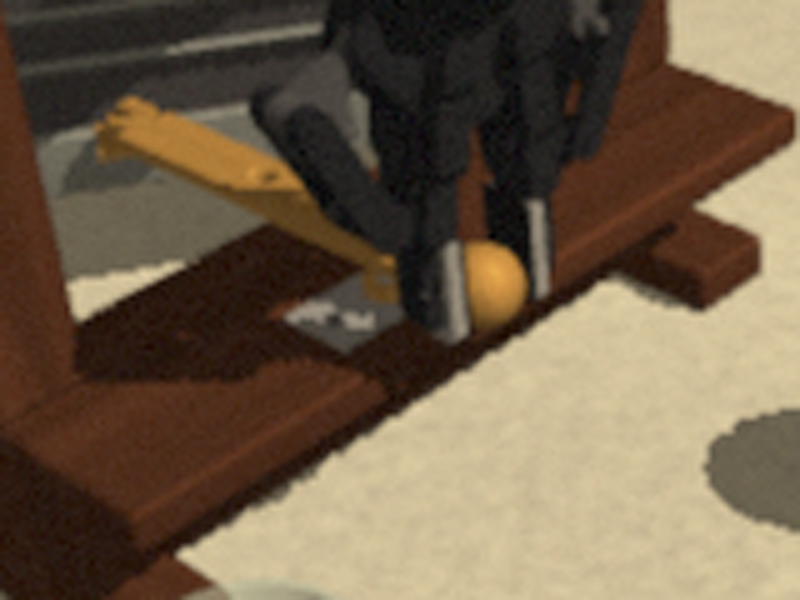

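arm_command:
  rows:
    - {"fingers": -1, "x": 0.0005, "y": 0, "z": 0.0015, "ax": 0, "ay": 0, "az": -1.5}
    - {"fingers": -1, "x": 0, "y": 0, "z": 0.0015, "ax": 0, "ay": 0, "az": -1}
    - {"fingers": -1, "x": 0, "y": 0, "z": 0.0015, "ax": 0, "ay": 0, "az": 0}
    - {"fingers": -1, "x": 0, "y": 0, "z": 0.0015, "ax": 0, "ay": 0, "az": 0}
    - {"fingers": -1, "x": 0, "y": 0, "z": 0, "ax": 0, "ay": 0, "az": 0}

```text
clock: 9.47
tcp_pos: [0.6429, -0.1212, 0.1125]
orientation: [-2.484, -1.923, -0.001]
contact_force: [1.3, 5.2, 2.0]
grip_width: 0.0256
gripper_force: 39.7
```

```bash
cat > st.py <<'E'
from sw import *
F=[]
for i in range(3):
    a,P,f=grab('scene');F.append(r.get_obs()['contact_force']);s=sash(P)
print(np.mean(F,0).round(2),np.round(s,4));go([.6436,-.1210,.100])
E
python3 st.py
```

```text
[0.72 5.57 1.84] [-7.312e-01 -7.202e-01  1.969e+03  3.600e-03]
t 9.6167 tcp [ 0.6429 -0.1213  0.1127] yaz -14.5 zax [ 0.     0.001 -1.   ] F [1.25 5.33 3.15] w 0.0256
tool shift to target [0.0004 0.0006 0.0127]
```

arm_command:
  rows:
    - {"fingers": -1, "x": 0.0002, "y": 0.0006, "z": 0, "ax": 0, "ay": 0, "az": 0}
    - {"fingers": -1, "x": 0, "y": 0, "z": 0.001, "ax": 0, "ay": 0, "az": 0}
    - {"fingers": -1, "x": 0, "y": 0, "z": 0.001, "ax": 0, "ay": 0, "az": 0}
    - {"fingers": -1, "x": 0, "y": 0, "z": 0, "ax": 0, "ay": 0, "az": 0}

```text
clock: 9.95
tcp_pos: [0.6433, -0.1212, 0.1106]
orientation: [-2.484, -1.922, -0.001]
contact_force: [0.4, 5.4, 2.4]
grip_width: 0.0256
gripper_force: 39.8
```

```bash
python3 st.py
```

```text
[-0.28  5.44  3.06] [-7.313e-01 -7.204e-01  1.974e+03  3.700e-03]
t 10.1 tcp [ 0.6433 -0.1212  0.1107] yaz -14.5 zax [-0.     0.001 -1.   ] F [-0.31  5.56  2.92] w 0.0256
tool shift to target [0.0003 0.0003 0.0107]
```

arm_command:
  rows:
    - {"fingers": -1, "x": 0, "y": 0, "z": -0.001, "ax": 0, "ay": 0, "az": 0}
    - {"fingers": -1, "x": -0.001, "y": 0, "z": 0, "ax": 0, "ay": 0, "az": 0}
    - {"fingers": -1, "x": 0, "y": 0, "z": 0, "ax": 0, "ay": 0, "az": 0}

```text
clock: 10.35
tcp_pos: [0.643, -0.1221, 0.1117]
orientation: [-2.484, -1.922, -0.001]
contact_force: [0.4, 6.8, 2.0]
grip_width: 0.0256
gripper_force: 39.7
```

arm_command:
  rows:
    - {"fingers": -1, "x": -0.001, "y": 0, "z": 0, "ax": 0, "ay": 0, "az": 0}
    - {"fingers": -1, "x": 0, "y": 0, "z": 0, "ax": 0, "ay": 0, "az": 0}

```text
clock: 10.52
tcp_pos: [0.6428, -0.1228, 0.1117]
orientation: [-2.483, -1.922, -0.001]
contact_force: [0.0, 7.0, 3.0]
grip_width: 0.0252
gripper_force: 39.7
```

```bash
python3 st.py
```

```text
[-0.23  5.58  1.72] [-7.311e-01 -7.214e-01  1.956e+03  3.600e-03]
t 10.6667 tcp [ 0.6429 -0.1226  0.1117] yaz -14.5 zax [-0.     0.002 -1.   ] F [-0.48  5.2   1.59] w 0.0255
tool shift to target [0.0017 0.0003 0.0117]
```

arm_command:
  rows:
    - {"fingers": -1, "x": -0.001, "y": 0, "z": 0, "ax": 0, "ay": 0, "az": 0}
    - {"fingers": -1, "x": -0.001, "y": 0.0002, "z": 0, "ax": 0, "ay": 0, "az": 0}
    - {"fingers": -1, "x": 0, "y": 0, "z": 0, "ax": 0, "ay": 0, "az": 0}

```text
clock: 10.92
tcp_pos: [0.6425, -0.1243, 0.1116]
orientation: [-2.483, -1.922, -0.002]
contact_force: [0.2, 9.1, 2.3]
grip_width: 0.0257
gripper_force: 39.7
```

```bash
python3 st.py
```

```text
[-0.24  7.44  2.06] [-7.305e-01 -7.208e-01  1.957e+03  3.600e-03]
t 11.0667 tcp [ 0.6426 -0.1241  0.1116] yaz -14.5 zax [-0.     0.002 -1.   ] F [-0.28  6.94  2.48] w 0.0254
tool shift to target [0.0032 0.0002 0.0116]
```

arm_command:
  rows:
    - {"fingers": -1, "x": 0, "y": 0, "z": -0.002, "ax": 0, "ay": 0, "az": 0}
    - {"fingers": -1, "x": 0, "y": 0, "z": -0.002, "ax": 0, "ay": 0, "az": 0}
    - {"fingers": -1, "x": 0, "y": 0, "z": -0.001, "ax": 0, "ay": 0, "az": 0}
    - {"fingers": -1, "x": 0, "y": 0, "z": 0, "ax": 0, "ay": 0, "az": 0}

```text
clock: 11.4
tcp_pos: [0.6427, -0.1242, 0.1166]
orientation: [-2.483, -1.922, -0.002]
contact_force: [1.3, 6.9, -0.9]
grip_width: 0.0252
gripper_force: 39.5
```

```bash
python3 st.py
```

```text
[ 0.81  6.63 -0.45] [-7.328e-01 -7.223e-01  1.982e+03  3.700e-03]
t 11.55 tcp [ 0.6427 -0.1241  0.1163] yaz -14.5 zax [-0.     0.002 -1.   ] F [ 0.94  6.76 -0.81] w 0.0252
tool shift to target [0.0032 0.0001 0.0164]
```

arm_command:
  rows:
    - {"fingers": -1, "x": -0.0015, "y": 0, "z": 0, "ax": 0, "ay": 0, "az": 0}
    - {"fingers": -1, "x": -0.0015, "y": 0, "z": 0, "ax": 0, "ay": 0, "az": 0}
    - {"fingers": -1, "x": -0.0015, "y": 0, "z": 0, "ax": 0, "ay": 0, "az": 0}
    - {"fingers": -1, "x": 0, "y": 0, "z": 0, "ax": 0, "ay": 0, "az": 0}

```text
clock: 11.88
tcp_pos: [0.6412, -0.1287, 0.1162]
orientation: [-2.483, -1.921, -0.001]
contact_force: [0.8, 7.1, 0.3]
grip_width: 0.0253
gripper_force: 39.5
```

```bash
python3 st.py
```

```text
[1.08 7.08 0.26] [-7.683e-01 -7.567e-01  1.967e+03  3.700e-03]
t 12.0333 tcp [ 0.6412 -0.1284  0.1162] yaz -14.5 zax [-0.001  0.002 -1.   ] F [ 1.03  7.11 -0.03] w 0.0256
tool shift to target [0.0078 0.0005 0.0162]
```

arm_command:
  rows:
    - {"fingers": -1, "x": 0, "y": 0.0003, "z": 0.0015, "ax": 0, "ay": 0, "az": 0}
    - {"fingers": -1, "x": 0, "y": 0.0002, "z": 0.0015, "ax": 0, "ay": 0, "az": 0}
    - {"fingers": -1, "x": 0.001, "y": 0, "z": 0, "ax": 0, "ay": 0, "az": 0}
    - {"fingers": -1, "x": 0.001, "y": 0, "z": 0, "ax": 0, "ay": 0, "az": 0}
    - {"fingers": -1, "x": 0.001, "y": 0, "z": 0, "ax": 0, "ay": 0, "az": 0}
    - {"fingers": -1, "x": 0, "y": 0, "z": 0, "ax": 0, "ay": 0, "az": 0}

```text
clock: 12.53
tcp_pos: [0.6423, -0.1262, 0.1133]
orientation: [-2.483, -1.921, -0.0]
contact_force: [-0.7, 6.0, 0.2]
grip_width: 0.0255
gripper_force: 39.6
```

```bash
python3 st.py
```

```text
[-0.14  5.62  0.53] [-7.684e-01 -7.567e-01  1.972e+03  3.800e-03]
t 12.6833 tcp [ 0.6422 -0.1264  0.1133] yaz -14.5 zax [-0.001  0.001 -1.   ] F [0.22 5.28 0.01] w 0.0255
tool shift to target [0.0056 0.     0.0133]
```

arm_command:
  rows:
    - {"fingers": -1, "x": 0, "y": 0, "z": 0.001, "ax": 0, "ay": 0, "az": 0}
    - {"fingers": -1, "x": 0.0007, "y": 0, "z": 0, "ax": 0, "ay": 0, "az": 0}
    - {"fingers": -1, "x": 0.0007, "y": 0, "z": 0, "ax": 0, "ay": 0, "az": 0}
    - {"fingers": -1, "x": 0.0007, "y": 0, "z": 0, "ax": 0, "ay": 0, "az": 0}
    - {"fingers": -1, "x": 0, "y": 0, "z": 0, "ax": 0, "ay": 0, "az": 0}

```text
clock: 13.1
tcp_pos: [0.6427, -0.1248, 0.1124]
orientation: [-2.484, -1.921, 0.0]
contact_force: [0.1, 4.4, 1.7]
grip_width: 0.0259
gripper_force: 39.6
```

```bash
python3 st.py
```

```text
[-1.26  4.83  1.44] [-7.683e-01 -7.554e-01  1.984e+03  3.700e-03]
t 13.25 tcp [ 0.6427 -0.1252  0.1124] yaz -14.6 zax [-0.001  0.001 -1.   ] F [-1.37  4.63  0.82] w 0.0255
tool shift to target [ 0.0043 -0.0001  0.0124]
```

arm_command:
  rows:
    - {"fingers": -1, "x": 0.0005, "y": 0, "z": 0, "ax": 0, "ay": 0, "az": 0.5}
    - {"fingers": -1, "x": 0.0005, "y": 0, "z": 0, "ax": 0, "ay": 0, "az": 0.5}
    - {"fingers": -1, "x": 0.0005, "y": 0, "z": 0, "ax": 0, "ay": 0, "az": 0}
    - {"fingers": -1, "x": 0.0005, "y": 0, "z": 0, "ax": 0, "ay": 0, "az": 0}
    - {"fingers": -1, "x": 0, "y": 0, "z": 0, "ax": 0, "ay": 0, "az": 0}

```text
clock: 13.67
tcp_pos: [0.6437, -0.1236, 0.1126]
orientation: [2.501, 1.901, 0.0]
contact_force: [-0.0, 4.6, 1.5]
grip_width: 0.0256
gripper_force: 39.6
```

```bash
python3 st.py
```

```text
[0.92 3.84 0.73] [-7.662e-01 -7.541e-01  1.976e+03  3.800e-03]
t 13.8167 tcp [ 0.6436 -0.1237  0.1126] yaz -15.5 zax [ 0. -0. -1.] F [0.55 3.73 0.99] w 0.0254
tool shift to target [ 0.0025 -0.0008  0.0126]
```

arm_command:
  rows:
    - {"fingers": -1, "x": 0.0005, "y": -0.0003, "z": 0, "ax": 0, "ay": 0, "az": 0}
    - {"fingers": -1, "x": 0.0005, "y": -0.0002, "z": 0, "ax": 0, "ay": 0, "az": 0}
    - {"fingers": -1, "x": 0.0005, "y": 0, "z": 0, "ax": 0, "ay": 0, "az": 0}
    - {"fingers": -1, "x": 0.0005, "y": 0, "z": 0, "ax": 0, "ay": 0, "az": 0}
    - {"fingers": -1, "x": 0.0005, "y": 0, "z": 0, "ax": 0, "ay": 0, "az": 0}
    - {"fingers": -1, "x": 0, "y": 0, "z": 0, "ax": 0, "ay": 0, "az": 0}

```text
clock: 14.32
tcp_pos: [0.6438, -0.1208, 0.1124]
orientation: [2.501, 1.901, 0.0]
contact_force: [1.1, 3.9, -0.1]
grip_width: 0.0258
gripper_force: 39.5
```

```bash
python3 st.py
```

```text
[ 1.18  3.49 -0.13] [-7.464e-01 -7.369e-01  1.972e+03  3.700e-03]
t 14.4667 tcp [ 0.6438 -0.121   0.1125] yaz -15.5 zax [ 0. -0. -1.] F [ 1.18  4.2  -0.08] w 0.0256
tool shift to target [-0.0001 -0.0002  0.0125]
```

arm_command:
  rows:
    - {"fingers": -1, "x": 0, "y": 0, "z": 0.001, "ax": 0, "ay": 0, "az": 0}
    - {"fingers": -1, "x": 0, "y": 0, "z": 0.001, "ax": 0, "ay": 0, "az": 0}
    - {"fingers": -1, "x": 0, "y": 0, "z": 0, "ax": 0, "ay": 0, "az": 0}

```text
clock: 14.72
tcp_pos: [0.6436, -0.1209, 0.1102]
orientation: [-2.501, -1.9, 0.0]
contact_force: [1.2, 3.9, -1.0]
grip_width: 0.0256
gripper_force: 39.5
```

```bash
python3 st.py
```

```text
[1.18 3.32 0.25] [-7.473e-01 -7.371e-01  1.976e+03  3.700e-03]
t 14.8667 tcp [ 0.6436 -0.1209  0.1104] yaz -15.5 zax [-0.  0. -1.] F [1.85 3.56 0.42] w 0.0255
tool shift to target [-0.0001 -0.      0.0104]
```

arm_command:
  rows:
    - {"fingers": -1, "x": 0, "y": 0, "z": 0.001, "ax": 0, "ay": 0, "az": 0}
    - {"fingers": -1, "x": 0, "y": 0, "z": 0.001, "ax": 0, "ay": 0, "az": 0}
    - {"fingers": -1, "x": 0, "y": 0, "z": 0.001, "ax": 0, "ay": 0, "az": 0}
    - {"fingers": -1, "x": 0, "y": 0, "z": 0, "ax": 0, "ay": 0, "az": 0}

```text
clock: 15.2
tcp_pos: [0.6436, -0.1209, 0.1073]
orientation: [-2.501, -1.901, 0.0]
contact_force: [1.2, 3.0, -0.4]
grip_width: 0.0256
gripper_force: 39.6
```

```bash
python3 st.py
```

```text
[0.13 3.86 0.43] [-7.461e-01 -7.369e-01  1.972e+03  3.700e-03]
t 15.35 tcp [ 0.6436 -0.1209  0.1074] yaz -15.5 zax [-0.  0. -1.] F [0.64 3.96 0.1 ] w 0.0257
tool shift to target [-0.0001 -0.      0.0074]
```

It's sliding down the pin with almost no vertical force, so I'll continue.

arm_command:
  rows:
    - {"fingers": -1, "x": 0, "y": 0, "z": 0.001, "ax": 0, "ay": 0, "az": 0}
    - {"fingers": -1, "x": 0, "y": 0, "z": 0.001, "ax": 0, "ay": 0, "az": 0}
    - {"fingers": -1, "x": 0, "y": 0, "z": 0.001, "ax": 0, "ay": 0, "az": 0}
    - {"fingers": -1, "x": 0, "y": 0, "z": 0.001, "ax": 0, "ay": 0, "az": 0}
    - {"fingers": -1, "x": 0, "y": 0, "z": 0, "ax": 0, "ay": 0, "az": 0}

```text
clock: 15.77
tcp_pos: [0.6437, -0.1209, 0.1033]
orientation: [-2.501, -1.901, 0.0]
contact_force: [0.9, 3.2, 0.6]
grip_width: 0.0257
gripper_force: 39.6
```

```bash
python3 st.py
```

```text
[0.19 4.08 0.9 ] [-7.463e-01 -7.369e-01  1.977e+03  3.700e-03]
t 15.9167 tcp [ 0.6437 -0.1209  0.1035] yaz -15.5 zax [-0.  0. -1.] F [-0.45  3.48  0.53] w 0.0257
tool shift to target [-0.0001 -0.0001  0.0035]
```

arm_command:
  rows:
    - {"fingers": -1, "x": 0, "y": 0, "z": 0.001, "ax": 0, "ay": 0, "az": 0}
    - {"fingers": -1, "x": 0, "y": 0, "z": 0.001, "ax": 0, "ay": 0, "az": 0}
    - {"fingers": -1, "x": 0, "y": 0, "z": 0.001, "ax": 0, "ay": 0, "az": 0}
    - {"fingers": -1, "x": 0, "y": 0, "z": 0.0005, "ax": 0, "ay": 0, "az": 0}
    - {"fingers": -1, "x": 0.001, "y": 0, "z": 0, "ax": 0, "ay": 0, "az": 0}
    - {"fingers": -1, "x": 0.001, "y": 0, "z": 0, "ax": 0, "ay": 0, "az": 0}
    - {"fingers": -1, "x": 0.001, "y": 0, "z": 0, "ax": 0, "ay": 0, "az": 0}
    - {"fingers": -1, "x": 0, "y": 0, "z": 0, "ax": 0, "ay": 0, "az": 0}

```text
clock: 16.58
tcp_pos: [0.6444, -0.1183, 0.1]
orientation: [2.501, 1.9, -0.001]
contact_force: [-1.0, 2.3, 2.1]
grip_width: 0.0254
gripper_force: 39.6
```

```bash
python3 st.py
```

```text
[-0.59  1.69  1.54] [-7.479e-01 -7.370e-01  1.993e+03  3.700e-03]
t 16.7333 tcp [ 0.6444 -0.1184  0.1   ] yaz -15.6 zax [-0. -0. -1.] F [-0.51  0.81  1.03] w 0.0257
tool shift to target [-0.0027 -0.0001  0.    ]
```

arm_command:
  rows:
    - {"fingers": -1, "x": 0.001, "y": 0, "z": 0, "ax": 0, "ay": 0, "az": 0}
    - {"fingers": -1, "x": 0.001, "y": 0, "z": 0, "ax": 0, "ay": 0, "az": 0}
    - {"fingers": -0.3, "x": 0, "y": 0, "z": 0, "ax": 0, "ay": 0, "az": 0}
    - {"fingers": 0, "x": 0, "y": 0, "z": 0, "ax": 0, "ay": 0, "az": 0}
    - {"fingers": 0.2, "x": 0, "y": 0, "z": 0, "ax": 0, "ay": 0, "az": 0}
    - {"fingers": 0.2, "x": 0, "y": 0, "z": 0, "ax": 0, "ay": 0, "az": 0}
    - {"fingers": 0.2, "x": 0, "y": 0, "z": 0, "ax": 0, "ay": 0, "az": 0}

```text
clock: 17.32
tcp_pos: [0.6451, -0.1164, 0.1]
orientation: [2.501, 1.9, -0.0]
contact_force: [-1.0, -0.2, -0.5]
grip_width: 0.0511
gripper_force: 0.0
```

```bash
python3 st.py
```

```text
[-0.08  0.51  0.56] [-7.468e-01 -7.360e-01  1.976e+03  3.700e-03]
t 17.4667 tcp [ 0.6451 -0.1162  0.1   ] yaz -15.5 zax [ 0. -0. -1.] F [-0.41  1.48  0.58] w 0.051
tool shift to target [-0.005  -0.0001 -0.    ]
```

Released; the sash has not moved. I'll raise the hand and move it back, away from the frame.

arm_command:
  rows:
    - {"fingers": 0.2, "x": 0, "y": 0, "z": -0.01, "ax": 0, "ay": 0, "az": 0}
    - {"fingers": 0.2, "x": 0, "y": 0, "z": -0.02, "ax": 0, "ay": 0, "az": 0}
    - {"fingers": 0.2, "x": 0, "y": 0, "z": -0.03, "ax": 0, "ay": 0, "az": 0}
    - {"fingers": 0.2, "x": 0, "y": 0, "z": -0.03, "ax": 0, "ay": 0, "az": 0}
    - {"fingers": 0.2, "x": 0.03, "y": 0, "z": -0.03, "ax": 0, "ay": 0, "az": 0}
    - {"fingers": 0.2, "x": 0.04, "y": 0, "z": -0.02, "ax": 0, "ay": 0, "az": 0}
    - {"fingers": 0.2, "x": 0.04, "y": 0, "z": 0, "ax": 0, "ay": 0, "az": 0}
    - {"fingers": 0.2, "x": 0.04, "y": 0, "z": 0, "ax": 0, "ay": 0, "az": 0}
    - {"fingers": 0.2, "x": 0.04, "y": 0, "z": 0, "ax": 0, "ay": 0, "az": 0}
    - {"fingers": 0.2, "x": 0.04, "y": 0, "z": 0, "ax": 0, "ay": 0, "az": 0}

```text
clock: 18.3
tcp_pos: [0.7061, 0.1043, 0.2394]
orientation: [2.501, 1.9, 0.002]
contact_force: [-0.1, -0.6, 0.4]
grip_width: 0.0513
gripper_force: 0.0
```

arm_command:
  rows:
    - {"fingers": 0.2, "x": 0.03, "y": -0.03, "z": 0, "ax": 0, "ay": 0, "az": 0}
    - {"fingers": 0.2, "x": 0.03, "y": -0.03, "z": 0, "ax": 0, "ay": 0, "az": 0}
    - {"fingers": 0.2, "x": 0, "y": 0, "z": 0, "ax": 0, "ay": 0, "az": 0}
    - {"fingers": 0.2, "x": 0, "y": 0, "z": 0, "ax": 0, "ay": 0, "az": 0}

```text
clock: 18.63
tcp_pos: [0.6635, 0.1792, 0.2384]
orientation: [-2.494, -1.908, -0.001]
contact_force: [0.0, -0.8, 0.3]
grip_width: 0.0513
gripper_force: 0.0
```

```bash
python3 - <<'E'
from sw import *
a,P,f=grab('scene');print(np.round(sash(P),4))
b,P2,_=grab('top')
for u,v in [(345,171)]:pass
A=cv2.resize(b[130:230,300:440],None,fx=4,fy=4,interpolation=2);B=cv2.resize(a[130:240,170:330],None,fx=3.5,fy=3.5,interpolation=2)[:200*2]
B=cv2.resize(a[150:250,190:250+80],None,fx=1.65,fy=1.65)
B=cv2.copyMakeBorder(B,0,400-B.shape[0],0,0,cv2.BORDER_CONSTANT)
save(np.hstack([A,B]),'fin')
k=(P2[...,2]>.093)&(P2[...,2]<.108);h=cv2.cvtColor(b,cv2.COLOR_RGB2HSV);k&=(h[...,1]>110)&(h[...,2]>110);k[:150]=0;k[200:]=0;k[:,:320]=0;k[:,:430]&=True;k[:,425:]=0
q=P2[k];c=np.polyfit(q[:,1],q[:,2],1);print("bar tilt",c,len(q),np.median(q,0))
E
```

```text
[-7.455e-01 -7.365e-01  1.979e+03  3.700e-03]
bar tilt [0.04262544 0.1061453 ] 753 [ 0.62830262 -0.18271851  0.09774786]
```

View pics/fin.png

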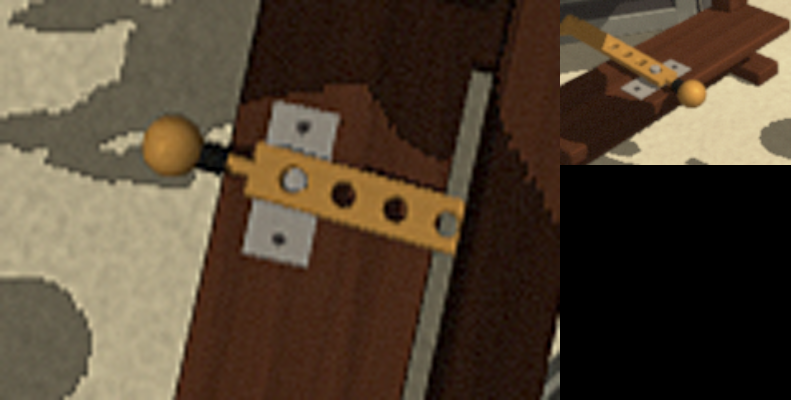

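The last hole is over the pin, at (293,180) in the crop. Next I'll check the bar height against the start.

```bash
python3 - <<'E'
from sw import *
def f(b,P2,u0,u1):
    h=cv2.cvtColor(b,cv2.COLOR_RGB2HSV);k=(P2[...,2]>.09)&(P2[...,2]<.125)&(h[...,1]>110)&(h[...,2]>110);k[:150]=0;k[200:]=0;k[:,:u0]=0;k[:,u1:]=0
    q=P2[k];m=[np.median(q[(q[:,1]>a)&(q[:,1]<a+.02)][:,2]).round(4) for a in np.arange(-.23,-.15,.02)]
    print(len(q),np.polyfit(q[:,1],q[:,2],1).round(4),m)
b=cv2.cvtColor(cv2.imread("pics/top1.png"),cv2.COLOR_BGR2RGB);f(b,np.load("P1.npy"),331,412)
b,P,_=grab("top");f(b,P,363,412)
print(P[173:177,371:376,2].round(4))
print(r.get_obs()["clock"])
E
```

```text
882 [-0.0067  0.0961] [np.float64(0.0976), np.float64(0.0975), np.float64(0.0975), np.float64(0.0971), np.float64(0.0972)]
573 [0.0015 0.0977] [np.float64(0.0975), np.float64(0.0974), np.float64(0.0976), np.float64(0.0975), np.float64(nan)]
[[0.0989 0.1003 0.101  0.1011 0.1013]
 [0.1012 0.1019 0.0996 0.0999 0.1011]
 [0.1003 0.1019 0.1008 0.1026 0.0996]
 [0.0968 0.1021 0.0997 0.1004 0.1019]]
18.7833
  return _methods._mean(a, axis=axis, dtype=dtype,
  ret = ret.dtype.type(ret / rcount)
```

The bar is level at its seated height, with the pin top 3 mm above it, so I'm handing in.

```bash
python3 -c "
from bench import r
print(r.hand_in())"
```

```text
the job is handed in; nothing more can be done
None
```

I handed the job in at about 19 s: the stay's last hole is over the pin, the bar is level at its seated height, the vent is about 0.32 rad wider than at the start, and the stay is released with the arm clear; the hand-in returned no verdict.

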